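Blank off a manifold port and set the valve two turns open

TASK

Put the gas manifold back in service: lower the loose cover plate over the two locating pins of the open port until it rests flush, and let go of it. Then, by its crank handle, turn the valve wheel clockwise until it is closed against its stop, back it off exactly two full turns anticlockwise, and finish there still gripping the crank handle between the fingers. Leave the beaker, the dropper bottle and the spanner where they are.

Things in the scene. Friction and masses are not known exactly. Their poses are not given: they have to be found in the camera images.
- manifold: Fixed bright metal block on dark rubber feet, 86 (x) x 250 (y) x 40 mm high; does not move. Origin: centre of its underside, on the worktop; z up. Open port with two pins towards its +y end, valve towards its -y end, centres 150 mm apart.
- port_seat (a point): Centre of the port's flat seat (pad 64 x 94 mm, face 42 mm above the worktop), same axes as the manifold. Two upright steel locating pins stand on it at y = +30 and -30 mm: 8 mm diameter, 15.5 mm high, the top 3.5 mm tapered. The plate belongs here, its origin on this point and its y axis along this y axis (either way round).
- cover_plate: Loose aluminium plate, 60 (x) x 90 (y) x 8 mm, about 180 g, with two through holes of 11 mm at y = +30 and -30 mm, and an upright grip bar at its centre, 12 mm thick in x, 36 mm long in y, from the plate's top (8 mm) up to 43 mm above its underside. Origin: centre of the underside. Lies flat on the worktop at the start, to the left of the manifold.
- valve_wheel (a joint): Angle of the valve wheel, rad: 0 = closed, hard against its stop; grows anticlockwise seen from above (opening), 6.283 a turn, up to 22; part of a turn open at the start. The crank handle's bearing from the axis, anticlockwise from the manifold's x axis, equals the joint value. Friction about 0.1 N m (2 N at the handle); stays where it is left.
- valve_axis (a point): Point on the upright axis of the valve wheel, level with the middle of the crank handle, 108 mm above the worktop; axes as the manifold. The wheel lies flat: a dark ring of 45 mm radius (bar 10 mm thick, its top 85 mm above the worktop) with three spokes; hub no higher than 87 mm.
- crank_handle: Upright round black handle on the wheel's ring, 16 mm diameter, 40 mm high (88 to 128 mm above the worktop), 45 mm from the wheel's axis. Origin: its middle; z up. It spins freely on its own pin, so that fingers gripping it from above can carry it round the circle without turning. Its own x, y axes have no meaning.
- beaker: Small loose glass beaker, 63 mm wide, 69 mm high, behind the manifold; a bystander. Origin: centre of the underside.
- dropper_bottle: Loose small brown dropper bottle, 34 mm wide, 102 mm high, beyond the cover plate; a bystander. Origin: centre of the underside.
- open_spanner: Loose open-ended spanner lying flat behind the manifold, 139 mm long, 5 mm thick; a bystander. Origin: centre of the underside.
Mind the look-alikes: they are no part of the job. Several things have the shape of the cover_plate; the one meant has the colours described above.

How it is judged:
By the outcome, as a careful person would: the job done as asked, in the order asked, and still so for the second after the job is handed in, while the arm keeps its last pose, push and grip.
It also fails if it takes over 69 s, if anything falls off the work surface, if the arm or the gripper's body presses on something with over 40 N, if the wrist force passes 120 N, or if a joint passes its speed limit or range.

ROBOT

A 7-joint arm with a two-finger parallel gripper is mounted at the origin on a cart in front of the work surface, level with it; the furniture and walls round the work are solid. World frame = base frame: x ahead of the robot, y to its left, z up, the work surface at z = 0. Lengths are in m, angles in rad, forces in N, time in s.
With the tool pointing down it reaches from about 0.425 to 0.925 m from the base axis. Payload 6.8 kg.
Tool frame: the origin (TCP) lies between the finger pads, 19 mm behind the fingertips; this is the grasp point; z points along the fingers, x is the direction in which the jaws open and shut, and the axes are right-handed (so a half turn about z gives the same grasp; the last joint's range is limited). The gripper opens to 85 mm and grips with 20 to 120 N. Pads are 22 mm wide; open, the fingers measure 114 mm over their backs; the gripper's body (76 mm by 85 mm) begins 54 mm behind the grasp point. The pads swing forward as they close: fully open they stand 13 mm farther back than shut.
Start: joints at [-1.333, 0.477, 0.022, 1.555, -0.011, 1.109, -0.083], TCP at [0.229, 0.635, 0.25] pointing down, gripper open.
Joint ranges: [-2.96, 2.96], [-0.34, 2.1], [-1.41, 1.46], [0.24, 2.44], [-1.37, 4.51], [0.17, 1.92], [-2.96, 2.96]. Speed limits (rad/s): [2.39, 2.39, 3.14, 3.14, 3.14, 3.14, 3.14].

INTERFACE

Orientations are given as a rotation vector (axis times angle).
In Python, from bench import get_obs, imaging, hand_in gives the robot as it stands.
- The arm moves only by the tool send_rows, never from a script. Its argument "motion" is a list of rows, each an object with "dp": the shift along the world's x, y, z in m, a list of three; "rot": the turn, a rotation vector about the world's x, y, z in rad, a list of three; "grip": the finger opening in m, from 0 to 0.0854. In form: [{"dp": [dx, dy, dz], "rot": [ax, ay, az], "grip": grip}, ...]. A call has 1 to 20 rows; each row shifts and turns the pose as measured when the row begins; what a row does not reach is not made up. A row lasts 1/8 s, in which the tool goes at most 62.5 mm and 10.7 degrees, less where a joint would pass 70% of its speed; a pose out of reach is approached as far as the arm can. A call is refused whole if a number of a shift passes 0.0625 or a number of a turn 0.188, either way. A call with a gripper value outside its range is refused whole. The fingers move at their own pace and stop on an object; "grip_force" is the grip in N (left out, the last holds). Time passes only in rows, so rows that do not move let the fingers close. It gives the time, the measured TCP pose, the force and the opening at its end, in the units of the state.
- get_obs(): the state, without advancing time (a new reading comes with each control period).
- imaging.grab_frame(name): name is "side" or "top"; returns a dict with "img" (400x640x3 uint8, red, green, blue), "fx", "fy", "cx", "cy" (pixels), "R" (3x3) and "t" (3): a world point X has camera coordinates R X + t. Camera axes: x right, y down, z forward; pixel columns grow to the right and rows downward; lengths in m; the calibration is good to about 2 mm. A picture is of the moment at which its call begins. There is no depth.
- hand_in(): hands the job in, once; it reports no verdict.
The state is a dict: "clock": time; "joints": joint angles; "qvel": joint speeds; "tau": joint torques, N m; "tcp_pos": TCP position; "orientation": TCP orientation; "contact_force": force on the tool from outside, world axes, zero at the start; "moment": the same for the moment, N m; "grip_width": finger opening in m.
Only numpy, scipy, OpenCV 4.12 (cv2) and the standard library are available. Lean on these libraries where they do the work, as an engineer would, in place of code of your own. Each camera call takes 0.05 s, during which the arm holds its last target. There are 200 camera calls.

## Working session

There is one attempt and no reset: what is moved stays moved. The work goes in short steps, Python scripts to look and compute and a tool call to move; the robot and the scene stay as the last step left them, time stands still between calls to the robot, and variables do not carry over. Pictures are saved under pics/ and viewed, about 8 in all and at most 12, crops included, and the job is handed in when it is done.

Besides the shell and the picture viewer there is one more tool, called after "Request:" as name(argument=value, ...), one argument or row to a line, values as JSON. send_rows: Moves the arm, as the interface text tells. Its arguments: {"type":"object","properties":{"motion":{"type":"array","items":{"type":"object","properties":{"dp":{"type":"array","items":{"type":"number"}},"rot":{"type":"array","items":{"type":"number"}},"grip":{"type":"number"}}}},"grip_force":{"type":"number"}},"required":["motion"]}

```bash
mkdir -p pics
cat > h.py <<'E'
import numpy as np, cv2
from bench import get_obs, imaging, hand_in
def grab(n, save=None):
    f=imaging.grab_frame(n)
    if save: cv2.imwrite('pics/'+save+'.png', f['img'][:,:,::-1])
    return f
def ray(f,u,v,z):
    R=np.array(f['R']);t=np.array(f['t']);c=-R.T@t
    d=R.T@np.array([(u-f['cx'])/f['fx'],(v-f['cy'])/f['fy'],1.])
    return c+d*(z-c[2])/d[2]
def proj(f,X):
    p=np.array(f['R'])@np.array(X)+np.array(f['t'])
    return np.array([f['cx']+f['fx']*p[0]/p[2], f['cy']+f['fy']*p[1]/p[2]])
E
python3 - <<'E'
from h import *
a=grab('top','top0');b=grab('side','side0')
for f in(a,b):
    print(-np.array(f['R']).T@np.array(f['t']),f['fx'],np.array(f['R']).round(2).tolist())
print(get_obs())
E
```

```text
[ 0.45044198 -0.00211735  0.98817172] 455.5800334939115 [[-0.01, -1.0, 0.01], [-0.99, 0.01, -0.12], [0.12, -0.01, -0.99]]
[0.54719753 0.68112535 0.71832528] 413.83745665786637 [[-1.0, 0.01, -0.01], [0.01, 0.68, -0.73], [0.0, -0.73, -0.68]]
{'clock': 0.1, 'joints': array([-1.33309096,  0.47770337,  0.02232397,  1.55632258, -0.01148368,
        1.10929444, -0.0830798 ]), 'qvel': array([ 5.90749072e-05, -2.01374361e-03,  1.13894344e-03, -2.35491576e-03,
       -4.77108992e-04, -1.71572618e-03, -1.14323851e-03]), 'tau': array([ 3.72338196e-03, -5.97754276e+01,  1.61327966e+00, -2.81953400e+01,
        1.28179468e-02,  5.12413419e-03,  1.52136437e-08]), 'tcp_pos': array([0.22862951, 0.63458371, 0.24914465]), 'orientation': array([ 2.56961080e+00,  1.80563455e+00, -1.93994959e-03]), 'contact_force': array([-1.04679102,  0.79644448,  0.45249508]), 'moment': array([-0.01114312,  0.03354621,  0.02404535]), 'grip_width': 0.08534277142909313}
```

View pics/top0.png

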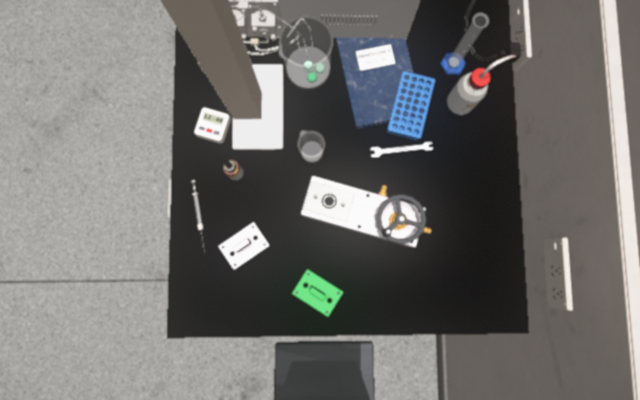

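View pics/side0.png

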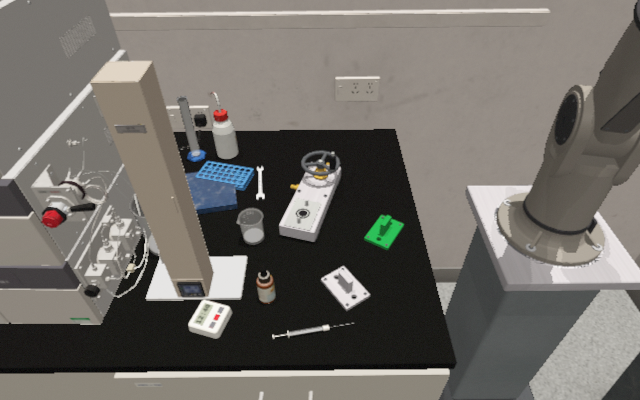

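Top view: the candidates for the cover plate are the bright metal plate at (244,245) and the green look-alike at (318,293). The other white things, the timer (212,125) and the pad (258,107), have no grip bar. I choose the metal plate. The manifold is at (365,212), its port at (330,200) and the wheel at (402,219). The tall column at (240,70) is an obstacle. I'll check the choice in one crop and measure.

Run:
```python
from h import *
f=grab('top');g=grab('side')
im=f['img']
c=np.vstack([cv2.resize(im[165:275,200:440],None,fx=3,fy=3,interpolation=cv2.INTER_CUBIC),
 cv2.resize(g['img'][145:315,260:430],None,fx=3,fy=3,interpolation=cv2.INTER_CUBIC)[:0].reshape(0,720,3) if 0 else np.zeros((0,720,3),np.uint8)])
cv2.imwrite('pics/crop1.png',c[:,:,::-1])
def blob(f,seed,th):
    m=(f['img'].min(2)>th).astype(np.uint8)
    n,l,s,ce=cv2.connectedComponentsWithStats(m)
    k=l[seed[1],seed[0]]; print('lab',k,s[k],ce[k])
    cs,_=cv2.findContours((l==k).astype(np.uint8),cv2.RETR_EXTERNAL,cv2.CHAIN_APPROX_NONE)
    return max(cs,key=len)[:,0].astype(float)
def rect(f,ct,z):
    P=np.array([ray(f,u,v,z)[:2] for u,v in ct]).astype(np.float32)
    r=cv2.minAreaRect(P); print(r, [ (np.round(p,4)).tolist() for p in cv2.boxPoints(r)])
for nm,F,seed in(('top',f,(232,245)),('side',g,(333,285))):
    print(nm,'plate');rect(F,blob(F,seed,120),.008)
for nm,F,seed,z in(('top',f,(312,200),.04),('side',g,(293,225),.04)):
    print(nm,'man');rect(F,blob(F,seed,120),z)
```

```text
top plate
lab 52 [ 218  222   52   48 1309] [243.2696715  245.44232238]
((0.4937219023704529, 0.1691199243068695), (0.06423544883728027, 0.09428294003009796), 33.94834899902344) [[0.4408000111579895, 0.19030000269412994], [0.4934000074863434, 0.11209999769926071], [0.5467000007629395, 0.14800000190734863], [0.49399998784065247, 0.22619999945163727]]
side plate
lab 135 [ 321  266   49   44 1007] [344.98907646 287.30685204]
((0.4945380389690399, 0.17056486010551453), (0.06267400830984116, 0.09291517734527588), 33.97622299194336) [[0.4426000118255615, 0.1915999948978424], [0.4945000112056732, 0.1145000010728836], [0.546500027179718, 0.14959999918937683], [0.49459999799728394, 0.22660000622272491]]
top man
lab 45 [ 301  176   88   62 3219] [343.00683442 205.45355701]
((0.5724579095840454, -0.05081865191459656), (0.17778095602989197, 0.09034270793199539), 73.9153060913086) [[0.5044000148773193, -0.12370000034570694], [0.5911999940872192, -0.14869999885559082], [0.640500009059906, 0.022099999710917473], [0.5536999702453613, 0.0471000000834465]]
side man
lab 55 [ 279  167   62   74 2247] [307.49043169 205.78771696]
((0.5654942393302917, -0.07072758674621582), (0.26894867420196533, 0.08972255140542984), 73.92484283447266) [[0.4851999878883362, -0.1875], [0.571399986743927, -0.21240000426769257], [0.645799994468689, 0.04610000178217888], [0.5595999956130981, 0.07090000063180923]]
```

View pics/crop1.png

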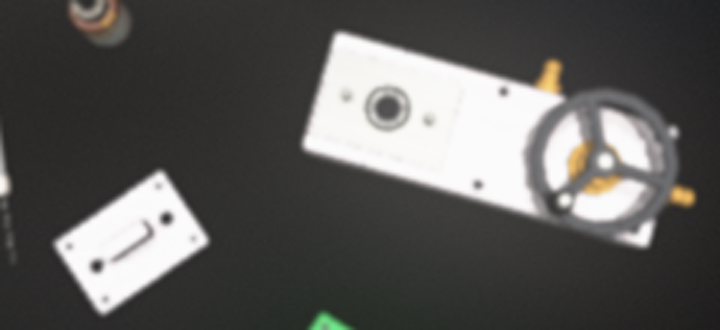

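The crop confirms the aluminium plate: grip bar at crop (130,240), holes at (97,265) and (166,218). The port pins are at crop (347,94) and (428,119), the wheel hub at (603,161) and the handle near (562,198). Next I cast these to points.

Run:
```python
from h import *
f=grab('top');g=grab('side')
fp=lambda x,y:(200+(x+.5)/3-.5,165+(y+.5)/3-.5)
for n,c,z in(('pinA',(347,94),.0575),('pinB',(428,119),.0575),('portring',(388,108),.042),('hub',(603,161),.087),('handletop',(562,198),.128),('holeA',(97,265),.008),('holeB',(166,218),.008)):
    print(n,ray(f,*fp(*c),z).round(4))
hub=ray(f,*fp(603,161),.087)
# ring contour, dark on any: fit to ring outer edge in crop points
print('side prediction', [proj(g,ray(f,*fp(*c),z)).round(1).tolist() for c,z in(((347,94),.0575),((428,119),.0575),((388,108),.042),((603,161),.087),((562,198),.128))])
a=cv2.resize(g['img'][135:245,260:360],None,fx=5,fy=5,interpolation=cv2.INTER_CUBIC)
cv2.imwrite('pics/crop2.png',a[:,:,::-1])
```

```text
pinA [0.5915 0.013  0.0575]
pinB [ 0.5735 -0.0424  0.0575]
portring [ 0.5836 -0.0153  0.042 ]
hub [ 0.5402 -0.1569  0.087 ]
handletop [ 0.513  -0.1232  0.128 ]
holeA [0.4776 0.1932 0.008 ]
holeB [0.5106 0.1443 0.008 ]
side prediction [[298.8, 216.2], [307.0, 199.6], [302.7, 212.3], [320.4, 160.2], [331.8, 154.8]]
```

View pics/crop2.png

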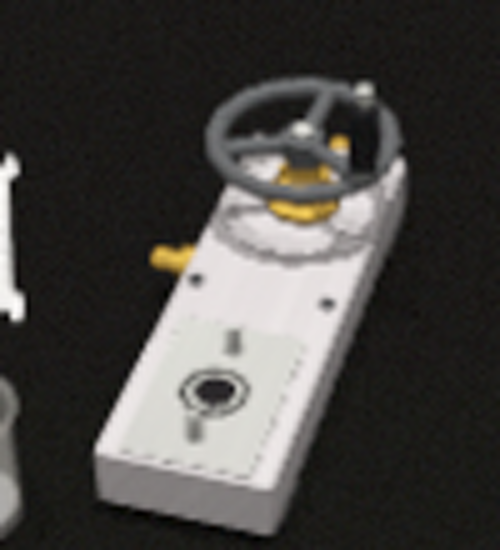

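Points agree within about 2 mm: the pin spacing is 58 mm against 60, and the predicted hub and handle side pixels match within 1–2 px. That gives:

| Item | Value |
|---|---|
| Plate centre | (0.494, 0.1695), bar thickness along bearing 34° |
| Port seat | ≈ (0.583, −0.015), manifold yaw −16° |
| Valve axis | ≈ (0.541, −0.158) |
| Handle | ≈ (0.513, −0.123), joint ≈ 2.5 rad |

I'm starting the approach now.

Request:
send_rows(
  motion=[
    {"dp":[0.022,-0.039,0],"rot":[0,0,-0.053],"grip":0.06},
    {"dp":[0.022,-0.039,0],"rot":[0,0,-0.053],"grip":0.06},
    {"dp":[0.022,-0.039,0],"rot":[0,0,-0.053],"grip":0.06},
    {"dp":[0.022,-0.039,0],"rot":[0,0,-0.053],"grip":0.06},
    {"dp":[0.022,-0.039,-0.01],"rot":[0,0,-0.053],"grip":0.06},
    {"dp":[0.022,-0.039,-0.01],"rot":[0,0,-0.053],"grip":0.06},
    {"dp":[0.022,-0.039,-0.015],"rot":[0,0,-0.053],"grip":0.06},
    {"dp":[0.022,-0.039,-0.015],"rot":[0,0,-0.053],"grip":0.06},
    {"dp":[0.022,-0.039,-0.02],"rot":[0,0,-0.053],"grip":0.06},
    {"dp":[0.022,-0.039,-0.02],"rot":[0,0,-0.053],"grip":0.06},
    {"dp":[0.022,-0.039,-0.02],"rot":[0,0,-0.053],"grip":0.06},
    {"dp":[0.022,-0.037,-0.02],"rot":[0,0,-0.053],"grip":0.06},
    {"dp":[0,0,0],"rot":[0,0,0],"grip":0.06},
  ],
)

```text
clock: 1.92
tcp_pos: [0.4982, 0.1547, 0.1178]
orientation: [-3.012, -0.883, -0.011]
contact_force: [-1.3, -0.2, 0.1]
grip_width: 0.0597
```

Request:
send_rows(
  motion=[
    {"dp":[-0.004,0.015,0],"rot":[0,0,0.022],"grip":0.045},
    {"dp":[0,0,0],"rot":[0,0,0],"grip":0.045},
    {"dp":[0,0,-0.02],"rot":[0,0,0],"grip":0.045},
    {"dp":[0,0,-0.015],"rot":[0,0,0],"grip":0.045},
    {"dp":[0,0,0],"rot":[0,0,0],"grip":0.045},
  ],
)

```text
clock: 2.55
tcp_pos: [0.493, 0.1775, 0.0838]
orientation: [-2.993, -0.932, -0.017]
contact_force: [1.0, 0.7, 0.4]
grip_width: 0.0448
```

Run:
```python
from h import *
o=get_obs();print(o['tcp_pos'],o['orientation'],o['joints'].round(2))
g=grab('side');f=grab('top')
a=cv2.resize(g['img'][215:325,290:420],None,fx=4,fy=4,interpolation=cv2.INTER_CUBIC)
b=cv2.resize(f['img'][190:300,190:250+10],None,fx=4,fy=4,interpolation=cv2.INTER_CUBIC)
cv2.imwrite('pics/pre.png',np.hstack([a,b])[:,:,::-1])
```

```text
[0.49300128 0.17753276 0.0837811 ] [-2.99330689 -0.93241769 -0.01658426] [-0.67  0.47  0.25  2.07 -0.21  0.62  0.33]
```

View pics/pre.png

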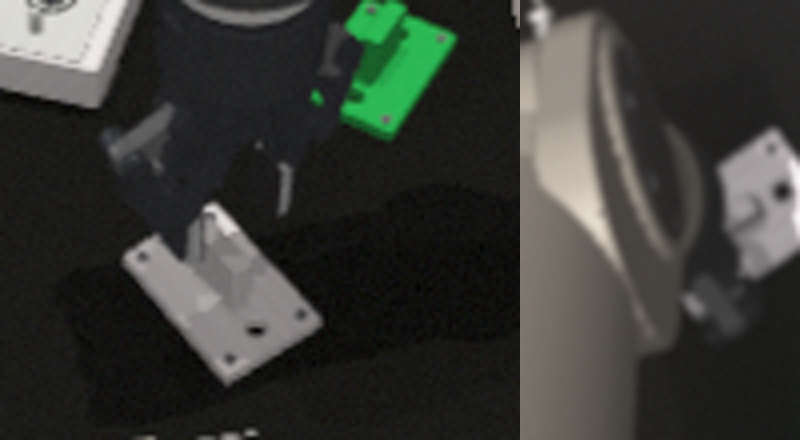

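The side crop shows the fingers above and either side of the bar (crop (235,265)), with the plate untouched. I'll correct y by −8 mm, descend and grip.

Request:
send_rows(
  motion=[
    {"dp":[0.001,-0.008,0],"rot":[0,0,0],"grip":0.045},
    {"dp":[0,0,-0.015],"rot":[0,0,0],"grip":0.045},
    {"dp":[0,0,-0.015],"rot":[0,0,0],"grip":0.045},
    {"dp":[0,0,-0.012],"rot":[0,0,0],"grip":0.045},
    {"dp":[0,0,0],"rot":[0,0,0],"grip":0.045},
    {"dp":[0,0,0],"rot":[0,0,0],"grip":0.045},
  ],
  grip_force=40,
)

```text
clock: 3.4
tcp_pos: [0.4953, 0.1685, 0.0401]
orientation: [-2.994, -0.93, -0.02]
contact_force: [-0.2, -0.7, 1.0]
grip_width: 0.0451
```

```bash
cat >> h.py <<'E'
from scipy.spatial.transform import Rotation as Ro
def corr(jaw_deg):
    "rotation vector (world) taking the tool to straight down with jaws at bearing jaw_deg"
    o=get_obs();R=Ro.from_rotvec(o['orientation']);best=None
    for b in(jaw_deg/2,jaw_deg/2+90):
        d=Ro.from_rotvec(np.pi*np.array([np.cos(np.radians(b)),np.sin(np.radians(b)),0]))
        r=(d*R.inv()).as_rotvec()
        if best is None or np.linalg.norm(r)<np.linalg.norm(best): best=r
    x=R.apply([1,0,0]);print('jaw now',np.degrees(np.arctan2(x[1],x[0])).round(2),'pos',o['tcp_pos'].round(4),'F',o['contact_force'].round(1),'w',round(o['grip_width'],4),'t',o['clock'])
    return best.round(4)
E
python3 -c "
from h import *
print(corr(34))"
```

```text
jaw now 34.51 pos [0.4953 0.1685 0.0401] F [-0.2 -0.7  1. ] w 0.0451 t 3.4
[-0.01    0.0104 -0.009 ]
```

Request:
send_rows(
  motion=[
    {"dp":[-0.001,0.001,-0.008],"rot":[-0.01,0.0104,-0.005],"grip":0.045},
    {"dp":[0,0,0],"rot":[0,0,0],"grip":0.03},
    {"dp":[0,0,0],"rot":[0,0,0],"grip":0.015},
    {"dp":[0,0,0],"rot":[0,0,0],"grip":0.005},
    {"dp":[0,0,0],"rot":[0,0,0],"grip":0.005},
    {"dp":[0,0,0],"rot":[0,0,0],"grip":0.005},
  ],
  grip_force=40,
)

```text
clock: 4.15
tcp_pos: [0.4945, 0.17, 0.0322]
orientation: [3.002, 0.925, 0.0]
contact_force: [-0.3, -0.1, -1.3]
grip_width: 0.0114
```

```bash
python3 -c "
from h import *
print(corr(34))"
```

```text
jaw now 34.23 pos [0.4945 0.17   0.0322] F [-0.3 -0.1 -1.3] w 0.0114 t 4.15
[ 0.0001  0.0003 -0.0041]
```

Request:
send_rows(
  motion=[
    {"dp":[0,0,0.02],"rot":[0,0,0],"grip":0.005},
    {"dp":[0,0,0.03],"rot":[0,0,0],"grip":0.005},
    {"dp":[0,0,0.03],"rot":[0,0,0],"grip":0.005},
    {"dp":[0.01,-0.02,0],"rot":[0,0,-0.09],"grip":0.005},
    {"dp":[0.01,-0.02,0],"rot":[0,0,-0.09],"grip":0.005},
    {"dp":[0.01,-0.02,0],"rot":[0,0,-0.09],"grip":0.005},
    {"dp":[0.01,-0.02,0],"rot":[0,0,-0.09],"grip":0.005},
    {"dp":[0.01,-0.02,0],"rot":[0,0,-0.09],"grip":0.005},
    {"dp":[0.01,-0.02,0],"rot":[0,0,-0.09],"grip":0.005},
    {"dp":[0.01,-0.02,0],"rot":[0,0,-0.09],"grip":0.005},
    {"dp":[0.01,-0.02,0],"rot":[0,0,-0.09],"grip":0.005},
    {"dp":[0.008,-0.02,0],"rot":[0,0,-0.09],"grip":0.005},
    {"dp":[0,0,0],"rot":[0,0,0],"grip":0.005},
    {"dp":[0,0,0],"rot":[0,0,0],"grip":0.005},
  ],
)

```text
clock: 5.9
tcp_pos: [0.5858, -0.0262, 0.1101]
orientation: [3.111, -0.426, -0.01]
contact_force: [-0.5, 1.4, -0.8]
grip_width: 0.0116
```

Run:
```python
from h import *
print(corr(-16.1))
```

```text
jaw now -15.58 pos [ 0.5858 -0.0262  0.1101] F [-0.5  1.4 -0.8] w 0.0116 t 5.9
[ 0.0004 -0.0064 -0.0091]
```

Request:
send_rows(
  motion=[
    {"dp":[-0.003,0.0115,0],"rot":[0,-0.006,-0.007],"grip":0.005},
    {"dp":[0,0,0],"rot":[0,0,0],"grip":0.005},
    {"dp":[0,0,0],"rot":[0,0,0],"grip":0.005},
  ],
)

```text
clock: 6.28
tcp_pos: [0.5819, -0.011, 0.1099]
orientation: [-3.111, 0.431, 0.002]
contact_force: [0.6, -0.0, -1.7]
grip_width: 0.0116
```

Run:
```python
from h import *
print(corr(-16.1))
g=grab('side');f=grab('top')
a=cv2.resize(g['img'][140:260,240:360],None,fx=5,fy=5,interpolation=cv2.INTER_CUBIC)
cv2.imwrite('pics/al.png',a[:,:,::-1])
b=cv2.resize(f['img'][160:270,270:440],None,fx=4,fy=4,interpolation=cv2.INTER_CUBIC)
cv2.imwrite('pics/al_top.png',b[:,:,::-1])
```

```text
jaw now -15.76 pos [ 0.5819 -0.011   0.1099] F [ 0.6 -0.  -1.7] w 0.0116 t 6.275
[-0.0014 -0.0009 -0.0059]
```

View pics/al.png

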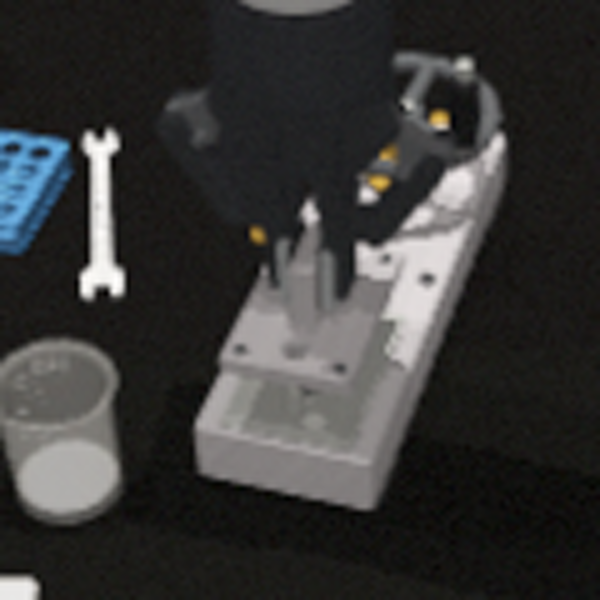

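Side crop: the plate is held square above the port. The near hole is at crop (296,350), the near-edge dots at (240,348) and (340,368), and pin A is under it at about (312,420). I'll compare hole and pin in the same camera so the calibration error cancels.

Run:
```python
from h import *
g=grab('side')
q=lambda x,y:(240+(x+.5)/5-.5,140+(y+.5)/5-.5)
q0=lambda x,y:(260+(x+.5)/5-.5,135+(y+.5)/5-.5)
# plate top-face near-edge contour: brighter face vs front; print hole subpixel by dark centroid
gray=g['img'].mean(2)
u,v=[int(round(t)) for t in q(296,350)]
print(gray[v-5:v+6,u-7:u+8].astype(int))
zt=.0859
for n,c in(('hole',(296,350)),('dotL',(240,348)),('dotR',(340,368))): print(n,ray(g,*q(*c),zt).round(4))
print('pinA side',ray(g,*q0(195,418),.0575).round(4),ray(g,*q0(195,441),.042).round(4),'pinB',ray(g,*q0(234,331),.0575).round(4),ray(g,*q0(234,354),.042).round(4),'ring',ray(g,*q0(215,391),.042).round(4))
t=get_obs()['tcp_pos'][:2]; y=np.array([.277,.961]); print('expected hole if bar centred',t+.03*y)
cv2.imwrite('pics/hole.png',cv2.resize(g['img'][195:235,275:335],None,fx=12,fy=12,interpolation=cv2.INTER_CUBIC)[:,:,::-1])
```

```text
[[165 166 168 167 165 153 135 130 132 130 126 133 138 139 138]
 [166 166 168 166 164 163 151 138 137 132 127 134 138 138 137]
 [166 168 167 166 163 159 151 142 140 136 135 137 140 138 137]
 [166 167 167 164 157 144 139 139 133 134 135 139 138 138 138]
 [166 166 166 162 142 125 118 118 118 127 135 138 138 136 137]
 [166 166 164 163 145 117 107 116 122 134 141 139 138 137 138]
 [167 166 164 163 158 129 119 139 141 156 155 145 145 140 138]
 [162 163 162 163 163 163 165 162 163 166 167 165 160 148 134]
 [144 149 152 156 157 160 161 162 164 166 165 164 149 137 115]
 [125 122 122 127 132 142 148 152 158 159 160 160 151 145 134]
 [124 120 122 122 123 124 123 124 130 132 137 145 149 155 158]]
hole [0.5901 0.0211 0.0859]
dotL [0.6149 0.0194 0.0859]
dotR [0.5705 0.0328 0.0859]
pinA side [0.5917 0.0195 0.0575] [0.5924 0.0189 0.042 ] pinB [ 0.5748 -0.0382  0.0575] [ 0.5753 -0.0389  0.042 ] ring [ 0.5838 -0.0137  0.042 ]
expected hole if bar centred [0.59040917 0.01736239]
```

View pics/hole.png

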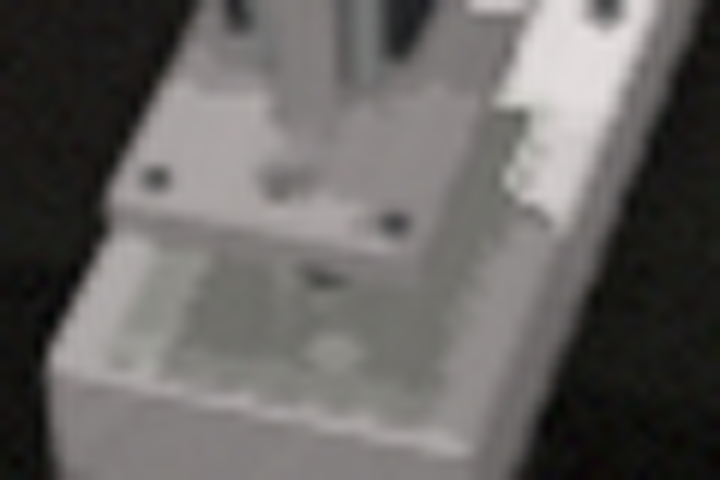

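Run:
```python
from h import *
g=grab('side');gray=g['img'].astype(float).mean(2)
t=get_obs()['tcp_pos'][:2];y=np.array([.277,.961]);x=np.array([.961,-.277])
def lc(p): d=p[:2]-t; return (1e3*np.array([d@x,d@y])).round(1).tolist()
for c in(288,290,292,294,304):
    col=gray[:,c]
    # plate lower front edge, steepest fall 211..218; manifold edge: steepest change 224..236
    d=np.diff(cv2.GaussianBlur(col.reshape(-1,1),(1,3),0.8)[:,0])
    def sub(a,b):
        w=np.clip(-d[a:b],0,None);k=a+np.argmax(w);s=np.clip(-d[k-1:k+2],0,None);return ((np.arange(k-1,k+2)+.5)*s).sum()/s.sum()
    vp,vm=sub(210,219),sub(224,238)
    print(c,col[208:238].astype(int).tolist(),round(vp,2),round(vm,2),'plate edge',lc(ray(g,c,vp,.078)),'man edge',lc(ray(g,c,vm,.04)))
print('hole',lc(ray(g,298.4,210.0,.0859)),'dots',lc(ray(g,287.6,209.3,.0859)),lc(ray(g,307.5,213.1,.0859)))
```

```text
288 [154, 92, 111, 158, 149, 123, 126, 133, 143, 140, 139, 139, 137, 138, 141, 149, 140, 140, 143, 159, 126, 128, 127, 129, 128, 128, 126, 125, 106, 17] 212.67 236.41 plate edge [21.5, 41.6] man edge [12.0, 76.8]
290 [166, 165, 166, 166, 159, 131, 124, 127, 141, 140, 140, 137, 123, 119, 111, 114, 126, 130, 147, 162, 140, 128, 129, 128, 129, 129, 129, 128, 115, 38] 212.49 236.57 plate edge [17.4, 39.9] man edge [7.5, 76.1]
292 [166, 167, 167, 167, 161, 138, 124, 122, 124, 121, 111, 109, 110, 110, 109, 114, 127, 130, 134, 142, 157, 128, 129, 128, 128, 129, 128, 126, 121, 89] 212.63 237.29 plate edge [13.0, 39.2] man edge [2.6, 77.0]
294 [166, 165, 164, 164, 161, 148, 123, 121, 115, 111, 111, 110, 110, 109, 112, 111, 114, 126, 125, 136, 166, 132, 128, 128, 127, 127, 127, 129, 130, 117] 213.36 237.5 plate edge [8.0, 40.3] man edge [-1.9, 76.4]
304 [138, 138, 137, 140, 150, 150, 151, 148, 125, 119, 99, 111, 111, 111, 115, 128, 135, 125, 129, 128, 130, 147, 165, 135, 128, 129, 129, 127, 128, 126] 215.69 230.95 plate edge [-15.6, 41.5] man edge [-17.4, 51.6]
hole [-1.0, 35.2] dots [22.7, 39.3] [-23.2, 39.4]
```

Top and side views agree: the plate must move about 4–5 mm towards −y along the manifold and about 2 mm along +x, with rotation within 0.3°. I'll shift it, lower it to just above the pins, then feel down.

Request:
send_rows(
  motion=[
    {"dp":[0.001,-0.005,0],"rot":[-0.001,-0.001,-0.003],"grip":0.005},
    {"dp":[0,0,0],"rot":[0,0,0],"grip":0.005},
    {"dp":[0,0,-0.008],"rot":[0,0,0],"grip":0.005},
    {"dp":[0,0,-0.004],"rot":[0,0,0],"grip":0.005},
    {"dp":[0,0,0],"rot":[0,0,0],"grip":0.005},
  ],
)

```text
clock: 7.1
tcp_pos: [0.5831, -0.0179, 0.0968]
orientation: [3.11, -0.439, 0.0]
contact_force: [-0.3, 0.5, -1.4]
grip_width: 0.0119
```

Run:
```python
from h import *
print(corr(-16.1))
```

```text
jaw now -16.08 pos [ 0.5831 -0.0179  0.0968] F [-0.3  0.5 -1.4] w 0.0119 t 7.1
[ 0.0003 -0.     -0.0003]
```

Request:
send_rows(
  motion=[
    {"dp":[0,0.0017,0],"rot":[0,0,0],"grip":0.005},
    {"dp":[0,0,0],"rot":[0,0,0],"grip":0.005},
    {"dp":[0,0,-0.004],"rot":[0,0,0],"grip":0.005},
    {"dp":[0,0,-0.003],"rot":[0,0,0],"grip":0.005},
    {"dp":[0,0,-0.003],"rot":[0,0,0],"grip":0.005},
    {"dp":[0,0,0],"rot":[0,0,0],"grip":0.005},
  ],
)

```text
clock: 7.85
tcp_pos: [0.5831, -0.0158, 0.0861]
orientation: [3.111, -0.439, -0.0]
contact_force: [-0.1, -0.2, -0.7]
grip_width: 0.0115
```

Request:
send_rows(
  motion=[
    {"dp":[0,0,-0.003],"rot":[0,0,0],"grip":0.005},
    {"dp":[0,0,-0.003],"rot":[0,0,0],"grip":0.005},
    {"dp":[0,0,0],"rot":[0,0,0],"grip":0.005},
  ],
)

```text
clock: 8.22
tcp_pos: [0.5831, -0.0159, 0.0797]
orientation: [3.111, -0.439, 0.0]
contact_force: [0.3, 0.1, -1.0]
grip_width: 0.0114
```

Request:
send_rows(
  motion=[
    {"dp":[0,0,-0.003],"rot":[0,0,0],"grip":0.005},
    {"dp":[0,0,-0.002],"rot":[0,0,0],"grip":0.005},
    {"dp":[0,0,0],"rot":[0,0,0],"grip":0.005},
  ],
)

```text
clock: 8.6
tcp_pos: [0.5832, -0.0159, 0.0744]
orientation: [3.111, -0.439, 0.0]
contact_force: [-0.5, -0.3, -1.9]
grip_width: 0.0112
```

Run:
```python
from h import *
print(corr(-16.1))
g=grab('side')
cv2.imwrite('pics/seat.png',cv2.resize(g['img'][150:245,260:350],None,fx=6,fy=6,interpolation=cv2.INTER_CUBIC)[:,:,::-1])
```

```text
jaw now -16.06 pos [ 0.5832 -0.0159  0.0744] F [-0.5 -0.3 -1.9] w 0.0112 t 8.6
[ 0.0003  0.0001 -0.0006]
```

View pics/seat.png

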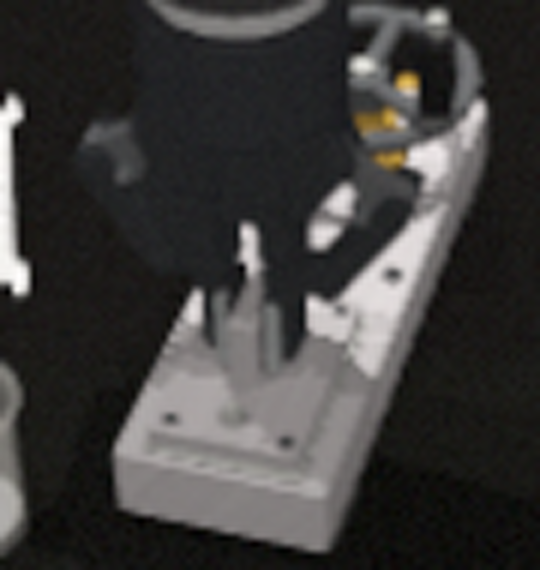

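The side crop shows the plate sitting within the pad, with the pin filling the near hole at (235,415). I'll press lightly to confirm it is flush, then release.

Request:
send_rows(
  motion=[
    {"dp":[0,0,-0.002],"rot":[0,0,0],"grip":0.005},
    {"dp":[0,0,-0.002],"rot":[0,0,0],"grip":0.005},
  ],
)

```text
clock: 8.9
tcp_pos: [0.5834, -0.0159, 0.0741]
orientation: [-3.108, 0.439, 0.001]
contact_force: [-10.1, 1.8, 22.1]
grip_width: 0.0116
```

It makes firm contact at TCP z = 0.074, which is 42 mm plus the 32 mm grip height, so it is flush. Releasing and rising.

Request:
send_rows(
  motion=[
    {"dp":[0,0,0.0015],"rot":[0,0,0],"grip":0.005},
    {"dp":[0,0,0],"rot":[0,0,0],"grip":0.03},
    {"dp":[0,0,0],"rot":[0,0,0],"grip":0.04},
    {"dp":[0,0,0],"rot":[0,0,0],"grip":0.04},
    {"dp":[0,0,0.02],"rot":[0,0,0],"grip":0.045},
    {"dp":[0,0,0.03],"rot":[0,0,0],"grip":0.045},
    {"dp":[0,0,0.04],"rot":[0,0,0],"grip":0.045},
    {"dp":[0,0,0.02],"rot":[0,0,0],"grip":0.045},
    {"dp":[0,0,0],"rot":[0,0,0],"grip":0.045},
  ],
)

```text
clock: 10.02
tcp_pos: [0.5846, -0.0167, 0.1942]
orientation: [-3.107, 0.441, -0.006]
contact_force: [0.4, -0.8, 0.2]
grip_width: 0.0449
```

Request:
send_rows(
  motion=[
    {"dp":[-0.018,-0.027,0],"rot":[0.003,-0.006,0],"grip":0.06},
    {"dp":[-0.018,-0.027,0],"rot":[0,0,0],"grip":0.06},
    {"dp":[-0.018,-0.025,0],"rot":[0,0,0],"grip":0.06},
    {"dp":[-0.012,-0.018,0],"rot":[0,0,0],"grip":0.06},
    {"dp":[0,0,0],"rot":[0,0,0],"grip":0.06},
    {"dp":[0,0,0],"rot":[0,0,0],"grip":0.06},
  ],
)

```text
clock: 10.78
tcp_pos: [0.5161, -0.1142, 0.1927]
orientation: [-3.103, 0.436, -0.012]
contact_force: [0.2, -0.1, -0.3]
grip_width: 0.0596
```

Run:
```python
from h import *
print(corr(-16.1))
g=grab('side')
print(ray(g,332.8,153.4,.128))
cv2.imwrite('pics/h1.png',cv2.resize(g['img'][110:245,260:380],None,fx=4,fy=4,interpolation=cv2.INTER_CUBIC)[:,:,::-1])
```

```text
jaw now -16.01 pos [ 0.5161 -0.1142  0.1927] F [ 0.2 -0.1 -0.3] w 0.0596 t 10.775
[-0.0065  0.0088 -0.0016]
[ 0.51050069 -0.12886882  0.128     ]
```

View pics/h1.png

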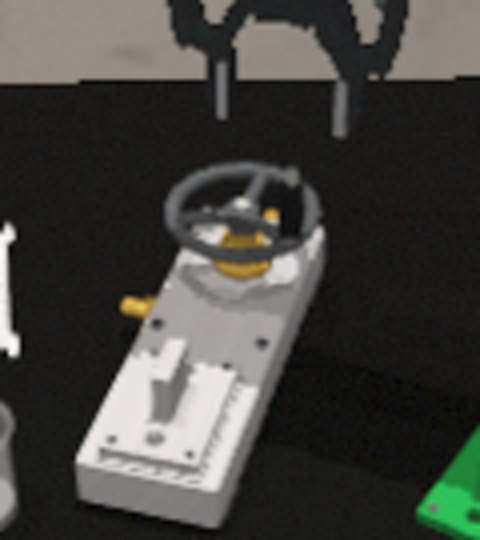

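The side crop shows the plate flush, with the pin visible in its hole at (155,438). The handle cap is at (291,175) and the open fingers are above it. Next I line up and descend.

Request:
send_rows(
  motion=[
    {"dp":[-0.004,-0.0105,0],"rot":[-0.0065,0.0088,0],"grip":0.06},
    {"dp":[0,0,0],"rot":[0,0,0],"grip":0.06},
    {"dp":[0,0,-0.02],"rot":[0,0,0],"grip":0.06},
    {"dp":[0,0,-0.015],"rot":[0,0,0],"grip":0.06},
    {"dp":[0,0,0],"rot":[0,0,0],"grip":0.06},
  ],
)

```text
clock: 11.45
tcp_pos: [0.5137, -0.1234, 0.1566]
orientation: [3.111, -0.431, 0.0]
contact_force: [-0.5, -0.1, 0.2]
grip_width: 0.0603
```

Request:
send_rows(
  motion=[
    {"dp":[-0.001,-0.002,-0.015],"rot":[0,0,0],"grip":0.06},
    {"dp":[0,0,-0.015],"rot":[0,0,0],"grip":0.06},
    {"dp":[0,0,-0.012],"rot":[0,0,0],"grip":0.06},
    {"dp":[0,0,0],"rot":[0,0,0],"grip":0.045},
    {"dp":[0,0,0],"rot":[0,0,0],"grip":0.03},
    {"dp":[0,0,0],"rot":[0,0,0],"grip":0.02},
    {"dp":[0,0,0],"rot":[0,0,0],"grip":0.01},
    {"dp":[0,0,0],"rot":[0,0,0],"grip":0.01},
  ],
  grip_force=30,
)

```text
clock: 12.45
tcp_pos: [0.5122, -0.1251, 0.1124]
orientation: [-3.112, 0.431, 0.001]
contact_force: [0.6, -0.7, -2.7]
grip_width: 0.015
```

Run:
```python
from h import *
print(corr(-16.1), get_obs()['joints'].round(2))
```

```text
jaw now -15.76 pos [ 0.5122 -0.1251  0.1124] F [ 0.6 -0.7 -2.7] w 0.015 t 12.45
[-0.0003 -0.0008 -0.006 ] [-0.31  0.47  0.55  2.05 -0.37  0.72  0.2 ]
```

Gripped at 15 mm against the 16 mm handle. Now turning clockwise about (0.541, −0.159), in short arcs at first.

Request:
send_rows(
  motion=[
    {"dp":[0.0099,0.0064,0],"rot":[0,0,0],"grip":0.01},
    {"dp":[0.0112,0.0036,0],"rot":[0,0,0],"grip":0.01},
    {"dp":[0.0117,0.0006,0],"rot":[0,0,0],"grip":0.01},
    {"dp":[0,0,0],"rot":[0,0,0],"grip":0.01},
  ],
)

```text
clock: 12.95
tcp_pos: [0.5475, -0.1163, 0.1124]
orientation: [3.108, -0.432, 0.001]
contact_force: [0.3, -2.0, -3.1]
grip_width: 0.0145
```

```bash
cat >> h.py <<'E'
def st(ax=(.541,-.159),jaw=-16.1):
    r=corr(jaw);o=get_obs();d=o['tcp_pos'][:2]-np.array(ax)
    print('rot fix',r,'bearing',np.degrees(np.arctan2(d[1],d[0])).round(1),'r',np.hypot(*d).round(4))
E
python3 -c "
from h import *
st()"
```

```text
jaw now -15.84 pos [ 0.5475 -0.1163  0.1124] F [ 0.3 -2.  -3.1] w 0.0145 t 12.95
rot fix [ 0.0035 -0.0001 -0.0045] bearing 81.4 r 0.0431
```

Request:
send_rows(
  motion=[
    {"dp":[0.0112,-0.0035,0],"rot":[0,0,0],"grip":0.01},
    {"dp":[0.0099,-0.0062,0],"rot":[0,0,0],"grip":0.01},
    {"dp":[0.008,-0.0086,0],"rot":[0,0,0],"grip":0.01},
    {"dp":[0.0055,-0.0104,0],"rot":[0,0,0],"grip":0.01},
    {"dp":[0,0,0],"rot":[0,0,0],"grip":0.01},
  ],
)

```text
clock: 13.58
tcp_pos: [0.5828, -0.1474, 0.1123]
orientation: [3.109, -0.433, -0.008]
contact_force: [-4.0, -2.8, 2.2]
grip_width: 0.0151
```

```bash
python3 -c "
from h import *
st((.540,-.1605))"
```

```text
jaw now -15.87 pos [ 0.5828 -0.1474  0.1123] F [-4.  -2.8  2.2] w 0.0151 t 13.575
rot fix [ 0.0021 -0.0057 -0.0039] bearing 17.0 r 0.0447
```

Request:
send_rows(
  motion=[
    {"dp":[0.0014,-0.0061,0],"rot":[0.002,-0.0057,-0.004],"grip":0.01},
    {"dp":[0.0005,-0.0063,0],"rot":[0,0,0],"grip":0.01},
    {"dp":[-0.0003,-0.0063,0],"rot":[0,0,0],"grip":0.01},
    {"dp":[0,0,0],"rot":[0,0,0],"grip":0.01},
  ],
)

```text
clock: 14.08
tcp_pos: [0.5846, -0.1644, 0.1123]
orientation: [-3.107, 0.436, 0.004]
contact_force: [-4.6, -1.9, 2.2]
grip_width: 0.0148
```

```bash
python3 -c "
from h import *
st((.540,-.1605))"
```

```text
jaw now -15.99 pos [ 0.5846 -0.1644  0.1123] F [-4.6 -1.9  2.2] w 0.0148 t 14.075
rot fix [-0.0039 -0.0017 -0.002 ] bearing -5.0 r 0.0448
```

Request:
send_rows(
  motion=[
    {"dp":[-0.001,-0.004,0],"rot":[-0.004,-0.002,0],"grip":0.01},
    {"dp":[-0.001,-0.004,0],"rot":[0,0,0],"grip":0.01},
    {"dp":[0,0,0],"rot":[0,0,0],"grip":0.01},
  ],
)

```text
clock: 14.45
tcp_pos: [0.5834, -0.1716, 0.1123]
orientation: [-3.111, 0.434, -0.002]
contact_force: [-3.6, -1.7, 2.0]
grip_width: 0.0148
```

```bash
python3 -c "
from h import *
st((.540,-.1605))"
```

```text
jaw now -15.9 pos [ 0.5834 -0.1716  0.1123] F [-3.6 -1.7  2. ] w 0.0148 t 14.45
rot fix [-0.0006  0.0014 -0.0035] bearing -14.3 r 0.0448
```

Request:
send_rows(
  motion=[
    {"dp":[-0.001,-0.003,0],"rot":[0,0,0],"grip":0.01},
    {"dp":[-0.001,-0.003,0],"rot":[0,0,0],"grip":0.01},
  ],
)

```text
clock: 14.7
tcp_pos: [0.5827, -0.1739, 0.1123]
orientation: [-3.106, 0.43, -0.003]
contact_force: [-0.4, 11.9, 3.2]
grip_width: 0.0151
```

```bash
python3 -c "
from h import *
st((.540,-.1605))"
```

```text
jaw now -15.75 pos [ 0.5827 -0.1739  0.1123] F [-0.4 11.9  3.2] w 0.0151 t 14.7
rot fix [-0.0054  0.0026 -0.0062] bearing -17.4 r 0.0448
```

Request:
send_rows(
  motion=[
    {"dp":[-0.001,-0.003,0],"rot":[0,0,0],"grip":0.01},
    {"dp":[-0.0005,-0.002,0],"rot":[0,0,0],"grip":0.01},
  ],
)

```text
clock: 14.95
tcp_pos: [0.5828, -0.1738, 0.1123]
orientation: [-3.101, 0.422, -0.003]
contact_force: [-2.8, 4.5, 2.8]
grip_width: 0.015
```

```bash
python3 -c "
from h import *
st((.540,-.1605))"
```

```text
jaw now -15.49 pos [ 0.5828 -0.1738  0.1123] F [-2.8  4.5  2.8] w 0.015 t 14.95
rot fix [-0.0116  0.0035 -0.0107] bearing -17.2 r 0.0449
```

The wheel is closed against its stop: the tangential force jumped to 12 N with no further motion. The reference TCP is (0.5828, −0.1738), at bearing −17.2°, which agrees with the manifold yaw. Now backing off two turns.

Request:
send_rows(
  motion=[
    {"dp":[0.002,0.0116,0],"rot":[-0.01,0.003,-0.01],"grip":0.01},
    {"dp":[-0.0011,0.0117,0],"rot":[0,0,0],"grip":0.01},
    {"dp":[-0.0041,0.011,0],"rot":[0,0,0],"grip":0.01},
    {"dp":[-0.0068,0.0096,0],"rot":[0,0,0],"grip":0.01},
    {"dp":[-0.009,0.0075,0],"rot":[0,0,0],"grip":0.01},
    {"dp":[-0.0107,0.0049,0],"rot":[0,0,0],"grip":0.01},
    {"dp":[-0.0116,0.002,0],"rot":[0,0,0],"grip":0.01},
    {"dp":[-0.0117,-0.0011,0],"rot":[0,0,0],"grip":0.01},
    {"dp":[0,0,0],"rot":[0,0,0],"grip":0.01},
  ],
)

```text
clock: 16.08
tcp_pos: [0.5267, -0.1175, 0.1124]
orientation: [3.104, -0.443, 0.01]
contact_force: [-1.4, -3.7, -3.7]
grip_width: 0.0153
```

```bash
cat >> h.py <<'E'
def arc(n=10,ax=(.540,-.1605),step=15,jaw=-16.1):
    st(ax,jaw);d=get_obs()['tcp_pos'][:2]-np.array(ax);b=np.degrees(np.arctan2(d[1],d[0]))
    for k in range(n):
        a=np.radians(b+step*(k+.5));c=.09*np.sin(np.radians(step/2));print(k,(c*-np.sin(a)).round(4),(c*np.cos(a)).round(4))
E
python3 -c "
from h import *
arc()"
```

```text
jaw now -16.25 pos [ 0.5267 -0.1175  0.1124] F [-1.4 -3.7 -3.7] w 0.0153 t 16.075
rot fix [0.0066 0.0054 0.0027] bearing 107.2 r 0.045
0 -0.0107 -0.0049
1 -0.009 -0.0075
2 -0.0068 -0.0096
3 -0.0041 -0.011
4 -0.0011 -0.0117
5 0.002 -0.0116
6 0.0049 -0.0107
7 0.0075 -0.009
8 0.0096 -0.0068
9 0.011 -0.0041
```

Request:
send_rows(
  motion=[
    {"dp":[-0.0107,-0.0049,0],"rot":[0.006,0.005,0.002],"grip":0.01},
    {"dp":[-0.009,-0.0075,0],"rot":[0,0,0],"grip":0.01},
    {"dp":[-0.0068,-0.0096,0],"rot":[0,0,0],"grip":0.01},
    {"dp":[-0.0041,-0.011,0],"rot":[0,0,0],"grip":0.01},
    {"dp":[-0.0011,-0.0117,0],"rot":[0,0,0],"grip":0.01},
    {"dp":[0.002,-0.0116,0],"rot":[0,0,0],"grip":0.01},
    {"dp":[0.0049,-0.0107,0],"rot":[0,0,0],"grip":0.01},
    {"dp":[0.0075,-0.009,0],"rot":[0,0,0],"grip":0.01},
    {"dp":[0.0096,-0.0068,0],"rot":[0,0,0],"grip":0.01},
    {"dp":[0,0,0],"rot":[0,0,0],"grip":0.01},
  ],
)

```text
clock: 17.32
tcp_pos: [0.5206, -0.2016, 0.1123]
orientation: [-3.105, 0.434, -0.0]
contact_force: [3.2, 1.2, -2.5]
grip_width: 0.0154
```

```bash
python3 -c "
from h import *
arc(12)"
```

```text
jaw now -15.93 pos [ 0.5206 -0.2016  0.1123] F [ 3.2  1.2 -2.5] w 0.0154 t 17.325
rot fix [-0.0059  0.0011 -0.003 ] bearing -115.3 r 0.0454
0 0.0112 -0.0036
1 0.0117 -0.0006
2 0.0115 0.0025
3 0.0104 0.0054
4 0.0087 0.0079
5 0.0064 0.0099
6 0.0036 0.0112
7 0.0006 0.0117
8 -0.0025 0.0115
9 -0.0054 0.0104
10 -0.0079 0.0087
11 -0.0099 0.0064
```

Request:
send_rows(
  motion=[
    {"dp":[0.0112,-0.0036,0],"rot":[-0.006,0.001,-0.003],"grip":0.01},
    {"dp":[0.0117,-0.0006,0],"rot":[0,0,0],"grip":0.01},
    {"dp":[0.0115,0.0025,0],"rot":[0,0,0],"grip":0.01},
    {"dp":[0.0104,0.0054,0],"rot":[0,0,0],"grip":0.01},
    {"dp":[0.0087,0.0079,0],"rot":[0,0,0],"grip":0.01},
    {"dp":[0.0064,0.0099,0],"rot":[0,0,0],"grip":0.01},
    {"dp":[0.0036,0.0112,0],"rot":[0,0,0],"grip":0.01},
    {"dp":[0.0006,0.0117,0],"rot":[0,0,0],"grip":0.01},
    {"dp":[-0.0025,0.0115,0],"rot":[0,0,0],"grip":0.01},
    {"dp":[-0.0054,0.0104,0],"rot":[0,0,0],"grip":0.01},
    {"dp":[-0.0079,0.0087,0],"rot":[0,0,0],"grip":0.01},
    {"dp":[0,0,0],"rot":[0,0,0],"grip":0.01},
  ],
)

```text
clock: 18.82
tcp_pos: [0.5691, -0.1265, 0.1123]
orientation: [3.103, -0.444, -0.007]
contact_force: [-3.8, -1.0, -0.5]
grip_width: 0.0149
```

```bash
python3 -c "
from h import *
arc(12)"
```

```text
jaw now -16.3 pos [ 0.5691 -0.1265  0.1123] F [-3.8 -1.  -0.5] w 0.0149 t 18.825
rot fix [ 0.006  -0.0054  0.0034] bearing 49.4 r 0.0447
0 -0.0098 0.0064
1 -0.0112 0.0036
2 -0.0117 0.0006
3 -0.0115 -0.0024
4 -0.0105 -0.0053
5 -0.0087 -0.0079
6 -0.0064 -0.0098
7 -0.0036 -0.0112
8 -0.0006 -0.0117
9 0.0024 -0.0115
10 0.0053 -0.0105
11 0.0079 -0.0087
```

One full turn passed (427° so far).

Request:
send_rows(
  motion=[
    {"dp":[-0.0098,0.0064,0],"rot":[0.006,-0.005,0.003],"grip":0.01},
    {"dp":[-0.0112,0.0036,0],"rot":[0,0,0],"grip":0.01},
    {"dp":[-0.0117,0.0006,0],"rot":[0,0,0],"grip":0.01},
    {"dp":[-0.0115,-0.0024,0],"rot":[0,0,0],"grip":0.01},
    {"dp":[-0.0105,-0.0053,0],"rot":[0,0,0],"grip":0.01},
    {"dp":[-0.0087,-0.0079,0],"rot":[0,0,0],"grip":0.01},
    {"dp":[-0.0064,-0.0098,0],"rot":[0,0,0],"grip":0.01},
    {"dp":[-0.0036,-0.0112,0],"rot":[0,0,0],"grip":0.01},
    {"dp":[-0.0006,-0.0117,0],"rot":[0,0,0],"grip":0.01},
    {"dp":[0.0024,-0.0115,0],"rot":[0,0,0],"grip":0.01},
    {"dp":[0.0053,-0.0105,0],"rot":[0,0,0],"grip":0.01},
    {"dp":[0,0,0],"rot":[0,0,0],"grip":0.01},
  ],
)

```text
clock: 20.32
tcp_pos: [0.5016, -0.1849, 0.1124]
orientation: [-3.106, 0.435, -0.014]
contact_force: [3.8, 0.8, -5.2]
grip_width: 0.0147
```

```bash
python3 -c "
from h import *
arc(10)"
```

```text
jaw now -15.93 pos [ 0.5016 -0.1849  0.1124] F [ 3.8  0.8 -5.2] w 0.0147 t 20.325
rot fix [-0.0038  0.0096 -0.003 ] bearing -147.6 r 0.0455
0 0.0075 -0.009
1 0.0096 -0.0068
2 0.011 -0.004
3 0.0117 -0.001
4 0.0116 0.002
5 0.0107 0.005
6 0.009 0.0075
7 0.0068 0.0096
8 0.004 0.011
9 0.001 0.0117
```

Request:
send_rows(
  motion=[
    {"dp":[0.0075,-0.009,0],"rot":[-0.004,0.009,-0.003],"grip":0.01},
    {"dp":[0.0096,-0.0068,0],"rot":[0,0,0],"grip":0.01},
    {"dp":[0.011,-0.004,0],"rot":[0,0,0],"grip":0.01},
    {"dp":[0.0117,-0.001,0],"rot":[0,0,0],"grip":0.01},
    {"dp":[0.0116,0.002,0],"rot":[0,0,0],"grip":0.01},
    {"dp":[0.0107,0.005,0],"rot":[0,0,0],"grip":0.01},
    {"dp":[0.009,0.0075,0],"rot":[0,0,0],"grip":0.01},
    {"dp":[0,0,0],"rot":[0,0,0],"grip":0.01},
  ],
)

```text
clock: 21.32
tcp_pos: [0.5745, -0.1894, 0.1123]
orientation: [-3.107, 0.438, 0.016]
contact_force: [-2.6, 5.8, 2.9]
grip_width: 0.0152
```

```bash
python3 -c "
from h import *
st((.54,-.1605))
o=get_obs();print(np.array([.5828,-.1738])-o['tcp_pos'][:2])"
```

```text
jaw now -16.05 pos [ 0.5745 -0.1894  0.1123] F [-2.6  5.8  2.9] w 0.0152 t 21.325
rot fix [-0.0054 -0.0094 -0.0009] bearing -39.9 r 0.045
[0.00826944 0.0156079 ]
```

Request:
send_rows(
  motion=[
    {"dp":[0.0048,0.0072,0],"rot":[-0.005,-0.009,0],"grip":0.01},
    {"dp":[0.0025,0.006,0],"rot":[0,0,0],"grip":0.01},
    {"dp":[0,0,0],"rot":[0,0,0],"grip":0.01},
    {"dp":[0,0,0],"rot":[0,0,0],"grip":0.01},
  ],
)

```text
clock: 21.82
tcp_pos: [0.5815, -0.1775, 0.1123]
orientation: [3.109, -0.44, -0.005]
contact_force: [-4.7, 1.1, 3.5]
grip_width: 0.0145
```

```bash
python3 -c "
from h import *
st((.54,-.1605))
o=get_obs();print(np.array([.5828,-.1738])-o['tcp_pos'][:2])"
```

```text
jaw now -16.1 pos [ 0.5815 -0.1775  0.1123] F [-4.7  1.1  3.5] w 0.0145 t 21.825
rot fix [ 0.0014 -0.0034  0.    ] bearing -22.2 r 0.0449
[0.00127217 0.00365491]
```

Request:
send_rows(
  motion=[
    {"dp":[0.0012,0.0036,0],"rot":[0.001,-0.003,0],"grip":0.01},
    {"dp":[0,0,0],"rot":[0,0,0],"grip":0.01},
    {"dp":[0,0,0],"rot":[0,0,0],"grip":0.01},
  ],
)

```text
clock: 22.2
tcp_pos: [0.5826, -0.1745, 0.1123]
orientation: [3.109, -0.441, -0.0]
contact_force: [-3.7, 0.4, 2.7]
grip_width: 0.0149
```

```bash
python3 -c "
from h import *
st((.54,-.1605))
o=get_obs();print(np.array([.5828,-.1738])-o['tcp_pos'][:2])
g=grab('side');f=grab('top')
a=cv2.resize(g['img'][110:310,200:400],None,fx=2.7,fy=2.7,interpolation=cv2.INTER_CUBIC)
cv2.imwrite('pics/fin.png',a[:,:,::-1])
"
```

```text
jaw now -16.16 pos [ 0.5826 -0.1745  0.1123] F [-3.7  0.4  2.7] w 0.0149 t 22.2
rot fix [ 0.001  -0.0003  0.0011] bearing -18.3 r 0.0448
[0.0002443  0.00074127]
```

View pics/fin.png

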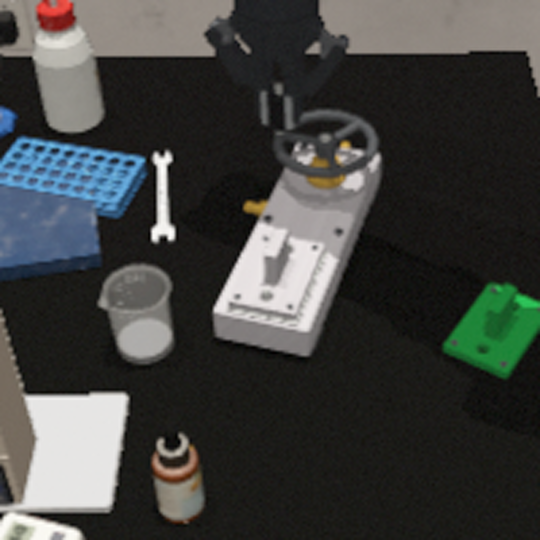

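The side crop shows the plate flush on the pins at (275,285), the fingers on the handle at (278,105), and the beaker, bottle and spanner unmoved. One last 1 mm trim remains.

Request:
send_rows(
  motion=[
    {"dp":[0.0003,0.001,0],"rot":[0,0,0],"grip":0.01},
    {"dp":[0,0,0],"rot":[0,0,0],"grip":0.01},
    {"dp":[0,0,0],"rot":[0,0,0],"grip":0.01},
    {"dp":[0,0,0],"rot":[0,0,0],"grip":0.01},
  ],
)

```text
clock: 22.8
tcp_pos: [0.5827, -0.1741, 0.1123]
orientation: [3.109, -0.442, -0.0]
contact_force: [-3.3, 0.8, 2.3]
grip_width: 0.0152
```

```bash
python3 -c "
from h import *
st((.54,-.1605))
o=get_obs();e=np.array([.5828,-.1738])-o['tcp_pos'][:2];print(e)
if np.hypot(*e)<.0012 and o['grip_width']>.013: print(hand_in())
"
```

```text
jaw now -16.2 pos [ 0.5827 -0.1741  0.1123] F [-3.3  0.8  2.3] w 0.0152 t 22.8
rot fix [ 0.0017 -0.0003  0.0017] bearing -17.7 r 0.0448
[0.0001184  0.00030966]
the job is handed in; nothing more can be done
None
```

The job is handed in at 22.8 s: the cover plate is seated and released, and the valve is closed, backed off two turns and still gripped.

- **Plate:** The aluminium plate, not the green look-alike, went down over both pins. It made firm contact (22 N) at the flush height. The picture after letting go shows it flat on the pad with a pin visible in the near hole.
- **Valve:** I turned it clockwise to its stop, where the force rose to 12 N with no further motion. I then turned it two full turns anticlockwise. The tool finished 0.3 mm (about 0.5°) from where it stood at the stop, with the fingers 15 mm apart on the 16 mm handle.
- **Bystanders:** In the last side picture the beaker, bottle and spanner look unmoved; I did not measure them.
- **Disagreements:** The two cameras differed by 2–3 mm on the port and handle, and the averages worked. The stop measured about 1° beyond the manifold's x axis, which is within the measuring error. I therefore used the felt stop as the zero.

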